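# Set the length stop of the sawing jig and hold it for the cut

### The job

Get the board ready for sawing to length: slide it along the jig's fence, without lifting it, until its pencil line is level with the saw kerf in the fence. Then draw the spring-loaded stop leg out by its finger tab until the red line on it just meets the edge of the clamp housing, so that its plate backs the end of the board, and while you hold it there squeeze the red cam lever fully shut against the leg. Do not let go: finish with leg and lever still squeezed in the gripper, and leave the other things on the bench alone.

Things in the scene. Friction and masses are not known exactly. Their poses are not given: they have to be found in the camera images.
- jig: sawing jig fixed to the bench. Origin on the bench under the middle of the board's final place; x away from the robot, y left along the fence, z up. mm: plywood bed x -60..62, y -360..150, top z 18; wooden fence x 38..60, y -115..120, top z 56; front lip x -26..-14, top z 27; between them the board's channel, 53 wide, open above and at its left end
- saw_kerf (a point): point on the bed, on the channel's centre line, at the saw kerf (a 3 mm slot through fence and lip and a dark line across the bed); jig x 12, y 30, z 18 mm
- board: pale pine board 50 x 180 x 20 mm, about 0.1 kg, loose in the channel along the fence (1.5 mm play each side), its pencil line 40 to 80 mm left of the kerf. Origin at the centre of its underside, y along its length to the left, z up. Pushed on its left end it slides easily along the channel to the right
- cut_line (a point): point on the board's top, middle of its width, on the pencil line across it: board y = +30 mm, so 60 mm from its left end and 120 mm from its right end
- stop_leg (a joint): how far the leg is drawn out to the left (jig +y), m: 0 = home, where its spring (2.5 N there, 4 N at the mark) pulls it back when let go unclamped; 0.060 = the mark: red line level with the housing's right edge, plate 120 mm from the kerf; 0.090 = end of travel. It moves along y only, rigid sideways
- plate_face (a point): the stop leg: aluminium bar 12 (x) x 20 (z) mm, 205 mm long along jig y, mid-height 34 mm over the bench, at jig x 6..18 mm, running through the housing; steel plate on its left end, dark finger tab on its far side, red line and graduations on top of its tail. This point is the middle of the plate's left face; axes as the jig's
- leg_tab (a point): middle of the right (pulling) face of the leg's finger tab: steel, 7 mm thick (y), standing out 30 mm from the leg's far face (jig x 18..48 mm), heights 27..61 mm. A finger behind the leg and to the right of the tab draws the leg left by it. At the mark this face is 53 mm right of the lever's pin
- red_line (a point): middle of the red length line across the leg's top, 115 mm right of the plate's face; with the leg home it is seen 60 mm right of the housing, and it moves left with the leg
- housing_edge (a point): point on the leg's top level with the right edge of the clamp housing, where the red line must stand. The housing is an aluminium block the leg runs through: jig x -16..54, y -205..-165, top z 54 mm; right of it (y < -205) only leg and lever stand over the bed
- cam_lever (a joint): angle of the cam lever, rad: 0 = fully shut along the leg's near face; about 0.5 = open, tip swung out towards the robot (jig -x); end stops at 0 and 0.6. Upright pin at jig x -4, y -185 mm. It swings with under 1 N at the grip until, in its last 0.08 rad, the cam bites on the leg and goes over centre with some 3 N; then it stays shut and locks the leg
- lever_pin (a point): the lever's arm: red grip 10 mm thick, 17 mm high, mid-height 35 mm over the bench, tip 86 mm from the pin. This point is on the pin; its -y axis runs along the arm to the tip. Shut, leg and grip together measure 27 mm across (jig x -9..18 mm); open at 0.55 the tip's outer edge stands 71 mm from the leg's far face
- lever_grip (a point): where a finger presses the lever: middle of the outer (near) face of the red grip, 62 mm from the pin
- the_pencil: red pencil lying on the front ledge of the jig's bed, bystander; origin at the centre of its underside
- square: try square with brown stock lying on the bench to the left, bystander; origin at the centre of its underside
- plane: block plane standing behind the jig, bystander; origin at the centre of its underside
- tape: white tape measure standing behind the jig to the right, bystander; origin at the centre of its underside

How it is judged (in metres and radians):
On the way, in this order (a step that is already met when the one before it is completed fails the run):
1. the board's pencil line is level with the kerf (within 4 mm) while the stop leg is still home (y of cut_line in the frame of saw_kerf between -0.004 and 0.004 m and value of joint stop_leg below 0.02 m), for 0.2 s.
2. the leg is held by the fingers at its length mark (within 4 mm), the lever still open (value of joint stop_leg between 0.056 and 0.064 m and value of joint cam_lever above 0.3 rad and contact force between the fingers and stop_leg above 0.5 N), for 0.2 s.
At the end, for the whole second after the job is handed in: The cam lever is shut (within 0.06 rad), the stop leg stands at its red line within 4 mm, the board's pencil line is level with the kerf within 4 mm and the board lies on the bed at rest, and the fingers still squeeze leg and lever (over 2 N on each) (value of joint cam_lever below 0.06 rad and value of joint stop_leg between 0.056 and 0.064 m and y of cut_line in the frame of saw_kerf between -0.004 and 0.004 m and z of board in the frame of jig below 0.021 m and contact force between the fingers and stop_leg above 2 N and contact force between the fingers and cam_lever above 2 N and linear speed of board below 0.01 m/s); the arm keeps its last pose, push and grip.
It fails at once if the board is lifted off the bed (over 8 mm) (z of board in the frame of jig above 0.026 m).
It fails at once if the lever is shut on the leg while the leg is more than 8 mm off its mark (value of joint cam_lever below 0.2 rad and (value of joint stop_leg below 0.052 m or value of joint stop_leg above 0.068 m)).
It fails at once if a bystander is moved by more than 3 cm (distance of any of the_pencil, square, plane, tape from where it was at the start of the episode above 0.03 m).
It also fails if it takes over 58 s, if anything falls off the work surface, if the arm or the gripper's body presses on something with over 40 N, if the wrist force passes 120 N, or if a joint passes its speed limit or range.

### The arm

A 6-joint arm with a two-finger parallel gripper is mounted at the origin on a cart in front of the work surface, level with it; the furniture and walls round the work are solid. World frame = base frame: x ahead of the robot, y to its left, z up, the work surface at z = 0. Lengths are in mm, angles in rad, forces in N, time in s.
With the tool pointing down it reaches from about 275 to 825 mm from the base axis. Payload 4.9 kg.
Tool frame: the origin (TCP) lies at the very end of the fingers, on their centre line; the grasp point (between the pads) lies 19 mm behind it; z points along the fingers, y is the line along which they close (so a half turn about z gives the same grasp; the last joint's range is limited). The gripper opens to 85 mm and grips with 20 to 120 N. Pads are 22 mm wide; open, the fingers measure 114 mm over their backs; the gripper's body (76 mm by 85 mm) begins 54 mm behind the grasp point. The pads swing forward as they close: fully open they stand 13 mm farther back than shut.
Start: joints at [-0.134, 0.326, -0.193, 1.052, 0, 1.437], TCP at [550.017, 0.009, 231.281] pointing down, gripper open.
Joint ranges: [-2.65, 2.65], [-0.97, 1.79], [-1.3, 1.35], [-1.93, 2.1], [-1.47, 1.37], [-3.14, 3.14]. Speed limits (rad/s): [2.57, 2.57, 3.14, 3.14, 3.14, 3.14].

### API

Orientations are given as [roll, pitch, yaw] about the fixed x, y, z axes, in that order (R = Rz(yaw) Ry(pitch) Rx(roll)).
In Python, from bench import bot, solve_ik, imaging gives the robot as it stands. Calls block until the motion is done:
- bot.move_ptp(position, orientation): joint-space move of the TCP to a pose.
- bot.movel(position, rot=None, max_speed=150, threshold=None): straight line of the TCP; rot=None keeps the orientation; max_speed is the mean speed in mm/s. With threshold (N) it stops when the force on the tool has changed by that much, and returns True; else False.
- bot.move_j(angles): joint-space move.
- bot.grip(opening, effort=None): opening from 0.0 (shut) to 1.0 (fully open); effort is the grip in N (None keeps the last); returns when the fingers have stopped.
- bot.dwell(seconds).
- solve_ik(position, orientation): joint angles nearest the present ones, or None.
- bot.get_state(): the state.
- imaging.capture(name): name is "scene" or "side" or "wrist"; returns the picture (420x560x3 uint8, blue, green, red); there is no depth.
- imaging.camera_model(name): a dict with "K" (3x3 intrinsics, pixels), "position" and "rotation" of the camera in the world. Camera axes: x right, y up, looking along -z (the intrinsics and any distortion apply to the point x, -y, -z); pixel columns grow to the right and rows downward; lengths in mm; the calibration is good to about 2 mm. A picture is of the moment at which its call begins: read the wrist's pose just before it. camera_model takes no time and is no camera call; for the wrist camera it gives the pose at the moment of the call.
A pose or a line that the arm cannot do raises bot.IKError and nothing moves.
- bot.sign_off(): hands the job in; it is judged then, once.
The state is a dict: "t": time; "qpos": joint angles; "joint_velocities": joint speeds; "effort": joint torques, N m; "tcp_pos": TCP position; "orientation": TCP orientation; "contact_force": force on the tool from outside, world axes, zero at the start; "wrist_torque": the same for the moment, N m; "opening": opening from 0.0 (shut) to 1.0 (fully open); "gripper_force": force on a finger pad.
Only numpy, scipy, OpenCV 4.12 (cv2) and the standard library are available. Lean on these libraries where they do the work, as an engineer would, in place of code of your own. Each camera call takes 0.05 s, during which the arm holds its last target. There are 200 camera calls.

## Working session

There is one attempt and no reset: what is moved stays moved. The work goes in short steps, each a Python script; the robot and the scene stay as the last script left them, time stands still between calls to the robot, and variables do not carry over. Pictures are saved under pics/ and viewed, at most 12 in all, crops included, and the job is handed in when it is done.

```bash
ls; mkdir -p pics; python3 - <<'E'
from bench import bot, imaging
import cv2
for n in ("scene","side"):
    cv2.imwrite(f"pics/{n}0.png",imaging.capture(n))
    m=imaging.camera_model(n);print(n,m)
s=bot.get_state();print(s["t"],s["orientation"],s["contact_force"])
E
```

```text
pics
scene {'K': array([[441.34375006,   0.        , 280.91799632],
       [  0.        , 441.34375006, 204.66026055],
       [  0.        ,   0.        ,   1.        ]]), 'position': array([-389.83475678, -608.78864033,  617.08941869]), 'rotation': array([ 1.14243261, -0.00745766, -0.93426259])}
side {'K': array([[517.14299198,   0.        , 277.42631806],
       [  0.        , 517.14299198, 210.80174501],
       [  0.        ,   0.        ,   1.        ]]), 'position': array([  40.98332176, -819.85541552,  725.99165976]), 'rotation': array([ 1.01873904,  0.00587913, -0.53176444])}
0.1 [-3.14003636e+00 -1.99557602e-04  1.57080342e+00] [ 0.21092584  0.46799083 -0.17344629]
```

View pics/scene0.png

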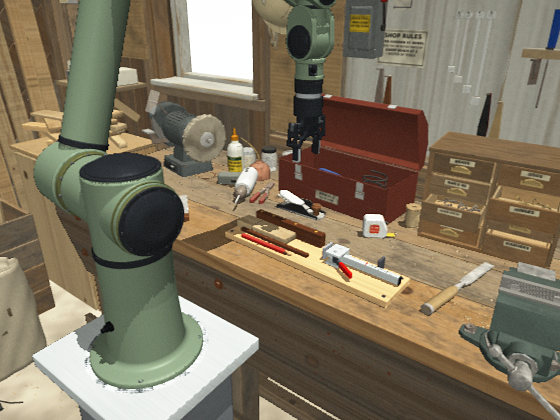

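View pics/side0.png

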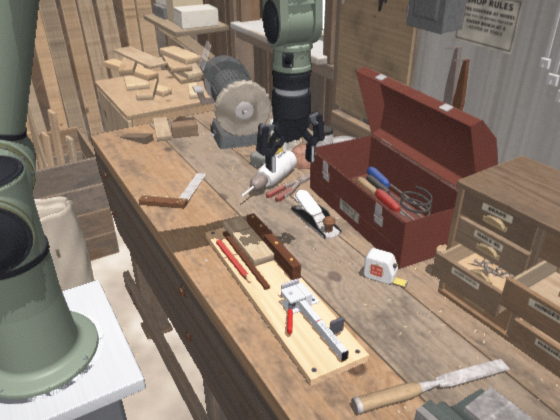

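The side view shows the jig: bed right-end corners at about (312,372) and (367,350), near-left corner at (209,233), housing at (297,295), and the open red lever at (290,320). I'll get a rough jig pose from these, then look from above with the wrist camera.

```bash
cat > h.py <<'E'
from bench import bot, imaging, solve_ik
import numpy as np, cv2
from scipy.spatial.transform import Rotation as R
def ray(m,px,z):
    d=np.array([*px,1.]); d=np.linalg.inv(m["K"])@d; d=R.from_euler("xyz",m["rotation"]).as_matrix()@(d*[1,-1,-1])
    p=np.array(m["position"]); return p+d*(z-p[2])/d[2]
def proj(m,P):
    q=R.from_euler("xyz",m["rotation"]).as_matrix().T@(np.array(P,float)-m["position"])*[1,-1,-1]
    q=m["K"]@q; return q[:2]/q[2]
def fit(J,W): # jig xy -> world xy rigid
    J,W=np.array(J,float),np.array(W,float)[:,:2]; a,b=J-J.mean(0),W-W.mean(0)
    th=np.arctan2((a[:,0]*b[:,1]-a[:,1]*b[:,0]).sum(),(a*b).sum()); c,s=np.cos(th),np.sin(th)
    M=np.array([[c,-s],[s,c]]); t=W.mean(0)-M@J.mean(0); return th,t,W-(J@M.T+t)
E
python3 - <<'E'
from h import *
for n,pts in (("side",[(312,372),(367,350),(209,233)]),("scene",[(387,301),(411,277)])):
    m=imaging.camera_model(n)
    for p in pts: print(n,p,ray(m,p,18))
m=imaging.camera_model("side")
print(fit([(-60,-360),(62,-360),(-60,150)],[ray(m,p,18) for p in [(312,372),(367,350),(209,233)]]))
print(imaging.camera_model("wrist"))
E
```

```text
side (312, 372) [ 401.56360399 -316.84804535   18.        ]
side (367, 350) [ 515.35899297 -325.77468028   18.        ]
side (209, 233) [424.46402789 170.00976618  18.        ]
scene (387, 301) [ 397.2014887  -325.12512259   18.        ]
scene (411, 277) [ 520.5676287  -331.93582011   18.        ]
(np.float64(-0.051079886884430825), array([476.13795061,  31.22741594]), array([[  3.72815956,   8.39153232],
       [ -4.31732763,   5.693934  ],
       [  0.58916807, -14.08546632]]))
{'K': array([[341.20357533,   0.        , 283.68315993],
       [  0.        , 341.20357533, 217.45579857],
       [  0.        ,   0.        ,   1.        ]]), 'position': array([549.16603764,  78.4537415 , 372.81580718]), 'rotation': array([-3.12530855e-01,  9.17815849e-04, -1.08096795e-04])}
```

```bash
python3 - <<'E'
from h import *
import pickle
ms=[]
for i,y in enumerate((60,-90)):
    bot.move_ptp([475,y,280],[np.pi,0,np.pi/2-.05]); bot.dwell(.2)
    m=imaging.camera_model("wrist"); cv2.imwrite(f"pics/w{i}.png",imaging.capture("wrist")); ms.append(m); print(m)
pickle.dump(ms,open("ms.pkl","wb")); print(bot.get_state()["t"])
E
```

```text
{'K': array([[341.20357533,   0.        , 283.68315993],
       [  0.        , 341.20357533, 217.45579857],
       [  0.        ,   0.        ,   1.        ]]), 'position': array([478.96018509, 137.80433674, 421.42536594]), 'rotation': array([-0.31283864,  0.00054777, -0.05101563])}
{'K': array([[341.20357533,   0.        , 283.68315993],
       [  0.        , 341.20357533, 217.45579857],
       [  0.        ,   0.        ,   1.        ]]), 'position': array([478.37234938, -10.66426905, 422.18337603]), 'rotation': array([-0.31244647, -0.00045417, -0.04825703])}
1.7583
```

View pics/w0.png

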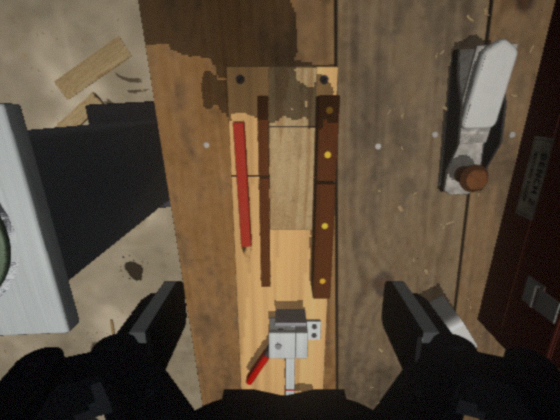

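View pics/w1.png

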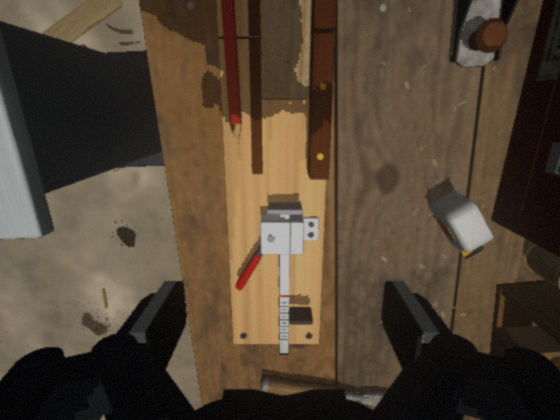

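w0: bed left corners (228,67) and (338,67), pencil line at row ~126, kerf in lip at (264,176), in fence at (327,183). w1: bed right corners (233,344) and (319,344), housing right edge at row ~253, red line at row ~296, tab at (299,316). The plate and housing are at (283,208).

```bash
python3 - <<'E'
from h import *
import pickle
ms=pickle.load(open("ms.pkl","rb"))
J=[(-60,150),(62,150),(-60,-360),(62,-360)]
W=[ray(ms[0],(228,67),18),ray(ms[0],(338,67),18),ray(ms[1],(233,344),18),ray(ms[1],(319,344),18)]
th,t,r=fit(J,W); print(th,t,r)
c,s=np.cos(th),np.sin(th);M=np.array([[c,-s],[s,c]])
j=lambda p:(M.T@(p[:2]-t)).round(1)
for k,n,p,z in [(0,"lipkerf",(264,176),27),(0,"fencekerf",(327,182),56),(0,"line",(293,126),38),(0,"boardR",(290,230),38),(0,"lip end",(265,286),27),(0,"fence end",(320,298),56),
  (1,"lip end",(257,173),27),(1,"fence end",(319,179),56),(1,"housing R",(290,253),54),(1,"housing L",(262,217),54),(1,"red",(285,296),44),(1,"legend",(284,353),44),(1,"tab",(300,324),61),(1,"tab left",(300,308),61),(1,"tip",(240,288),43)]:
    print(n,j(ray(ms[k],p,z)))
a=cv2.resize(cv2.imread("pics/w0.png")[60:200,215:345],None,fx=4,fy=4,interpolation=cv2.INTER_CUBIC)
cv2.imwrite("pics/c0.png",a)
E
```

```text
-0.054388962544352736 [470.9315618   30.33482876] [[ 1.19578429 -1.03748167]
 [-1.14851482 -0.51244737]
 [ 0.14512309  0.41413174]
 [-0.19239256  1.1357973 ]]
lipkerf [-20.8  31. ]
fencekerf [49.4 30.3]
line [12.2 88.2]
boardR [ 10. -32.]
lip end [ -21.6 -113.5]
fence end [  47.  -113.5]
lip end [ -20.9 -113.8]
fence end [  48.7 -114.6]
housing R [  18.2 -203.3]
housing L [ -14.  -159.1]
red [  12.9 -266.5]
legend [  12.2 -353. ]
tab [  31.6 -295.6]
tab left [  31.1 -272.9]
tip [ -43.5 -256.1]
```

View pics/c0.png

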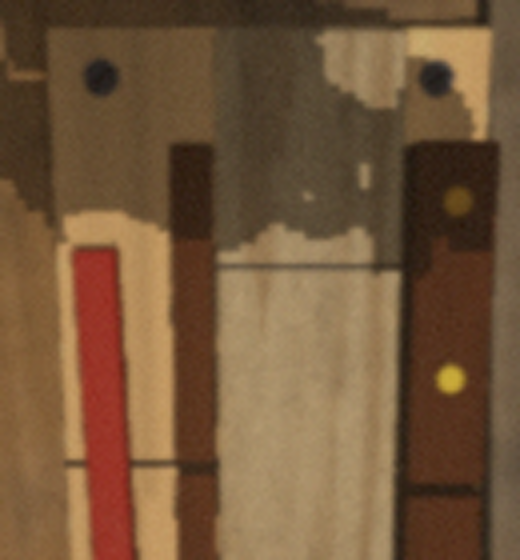

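Measured jig pose: world (470.9, 30.3), yaw −0.0544, with sub‑mm to 1 mm residuals. The pencil line is at jig y 88, so it needs 58 mm of travel. I'll push with closed fingers and stop 5 mm short to check.

```bash
cat >> h.py <<'E'
TH=-0.0544; T0=np.array([470.93,30.33]); c,s=np.cos(TH),np.sin(TH); M=np.array([[c,-s],[s,c]])
ROT=[np.pi,0,np.pi/2+TH]
w=lambda x,y,z:[*(M@[x,y]+T0),z]
j=lambda p:(M.T@(np.array(p)[:2]-T0)).round(2)
def look(name,cols=None):
    m=imaging.camera_model("wrist"); im=imaging.capture("wrist"); cv2.imwrite(f"pics/{name}.png",im)
    import pickle; pickle.dump(m,open(f"{name}.pkl","wb")); return m,im
def lines(m,im): # dark rows: pencil line on the board top, kerf on lip top; jig y of each
    g=cv2.cvtColor(im,cv2.COLOR_BGR2GRAY).astype(float); out={}
    for n,x0,z in (("line",range(0,26,2),38),("lip",range(-23,-16,1),27),("fence",range(43,57,2),56)):
        ys=np.arange(10,75,.25); P=np.array([[proj(m,w(x,y,z)) for x in x0] for y in ys],np.float32)
        v=np.median(cv2.remap(g.astype(np.float32),P[...,0],P[...,1],cv2.INTER_LINEAR),1)
        d=v-cv2.blur(v[:,None],(1,41))[:,0]; k=np.argsort(d)[:1]; out[n]=(ys[k[0]],d[k[0]].round(1))
    return out
E
python3 - <<'E'
from h import *
bot.grip(0.0,30)
bot.move_ptp(w(12,180,120),ROT); bot.movel(w(12,180,26),max_speed=100)
bot.movel(w(12,106,26),max_speed=30); bot.dwell(.2)
s=bot.get_state(); print(s["t"],j(s["tcp_pos"]),s["contact_force"])
bot.movel(w(12,116,26),max_speed=60)
bot.movel(w(12,116,200),max_speed=150); bot.dwell(.2)
m,im=look("p1"); print(lines(m,im),bot.get_state()["t"])
E
```

```text
7.7167 [ 11.99 106.03] [ 0.46325798  0.38863497 -0.30709314]
{'line': (np.float64(44.0), np.float32(-29.0)), 'lip': (np.float64(30.5), np.float32(-14.3)), 'fence': (np.float64(64.0), np.float32(-20.2))} 9.5917
```

View pics/p1.png

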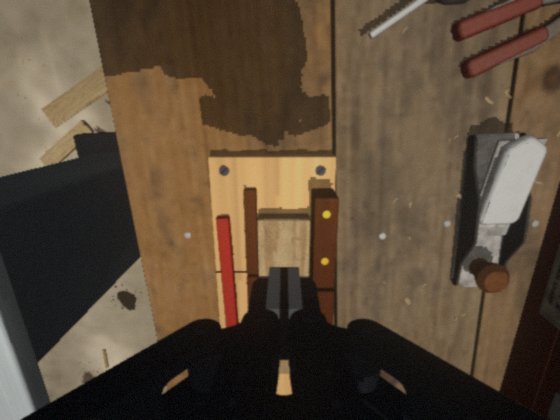

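The board moved (left end at about row 216), but the fingers hide the pencil line. I'll back off for a clear view.

```bash
python3 - <<'E'
from h import *
bot.movel(w(12,90,260),max_speed=200); bot.dwell(.2)
m,im=look("p2"); print(lines(m,im),bot.get_state()["t"])
a=[proj(m,w(-30,120,38)),proj(m,w(60,0,38))]; print(a)
x0,y0=(int(v) for v in a[0]);x1,y1=(int(v) for v in a[1])
cv2.imwrite("pics/p2c.png",cv2.resize(im[y0:y1,x0:x1],None,fx=4,fy=4,interpolation=cv2.INTER_CUBIC)); print(x0,y0)
E
```

```text
{'line': (np.float64(35.0), np.float32(-29.8)), 'lip': (np.float64(30.75), np.float32(-13.0)), 'fence': (np.float64(64.25), np.float32(-18.5))} 10.3167
[array([245.43756351, 155.39523241]), array([326.26505213, 259.29860571])]
245 155
```

View pics/p2c.png

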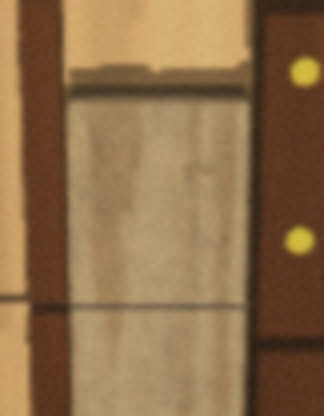

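The pencil line is at 35.0 and the kerf at 30.7 (crop rows ~306 vs 308 with the height parallax). The fingers need to go 4 mm further, to TCP y 102. After that I go straight to the leg, staying above it first.

```bash
python3 - <<'E'
from h import *
bot.movel(w(12,118,120),max_speed=200); bot.movel(w(12,118,26),max_speed=120)
bot.movel(w(12,101.9,26),max_speed=20); bot.dwell(.3); print(j(bot.get_state()["tcp_pos"]))
bot.movel(w(12,112,26),max_speed=50)
bot.movel(w(12,90,260),max_speed=200); bot.dwell(.2)
m,im=look("p3"); print(lines(m,im),bot.get_state()["t"])
bot.grip(1.0,30)
bot.move_ptp(w(-16.5,-325,120),ROT)
s=bot.get_state(); print(s["t"],s["opening"])
E
```

```text
[ 11.91 101.9 ]
{'line': (np.float64(31.0), np.float32(-26.9)), 'lip': (np.float64(30.5), np.float32(-12.9)), 'fence': (np.float64(56.0), np.float32(-21.0))} 15.3
17.7 0.9977461029347985
```

```bash
python3 - <<'E'
from h import *
bot.movel(w(-16.5,-325,20),max_speed=80); f0=bot.get_state()["contact_force"]
bot.movel(w(-16.5,-300,20),max_speed=40); print(bot.get_state()["contact_force"]-f0)
bot.movel(w(-16.5,-252,20),max_speed=30); bot.dwell(.2)
s=bot.get_state();print(s["t"],j(s["tcp_pos"]),s["contact_force"]-f0)
m,im=look("l1"); h=cv2.cvtColor(im,cv2.COLOR_BGR2HSV)
cv2.imwrite("pics/sd.png",imaging.capture("side"))
red=((h[...,0]<10)|(h[...,0]>170))&(h[...,1]>120)&(h[...,2]>60)
n,lab,st,cen=cv2.connectedComponentsWithStats(red.astype(np.uint8))
for i in range(1,n):
    if st[i,4]>6: print(st[i],cen[i].round(1),j(ray(m,cen[i],44)))
E
```

```text
[-0.32556448 -2.73306997  1.71089649]
21.825 [ -16.41 -252.  ] [-0.3212946  -3.34638355  2.75019737]
[ 205  206   78  120 3153] [242.2 266.9] [ -32.72 -231.67]
[345 209  34   8 208] [361.8 212.5] [  11.44 -209.93]
```

View pics/l1.png

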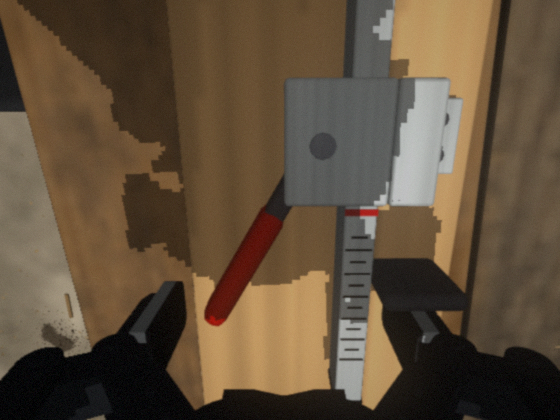

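Red line is at (362,212), just right of the housing edge (row 205). Leg travel is about 57 mm by both the image and the TCP, so it needs 3 mm more. Then I close in stages, shifting the hand +x to keep the far finger clear until the final squeeze.

```bash
python3 - <<'E'
from h import *
bot.movel(w(-16.5,-249,20.5),max_speed=20); bot.dwell(.4)
def rep(tag):
    s=bot.get_state();print(tag,round(s["t"],2),j(s["tcp_pos"]),round(s["opening"],3),s["gripper_force"],s["contact_force"].round(1))
rep("mark")
m,im=look("l2"); h=cv2.cvtColor(im,cv2.COLOR_BGR2HSV)
red=((h[...,0]<10)|(h[...,0]>170))&(h[...,1]>120)&(h[...,2]>60); red[:,:320]=0
p=np.argwhere(red).mean(0)[::-1]; print(p,j(ray(m,p,44)))
for k in range(1,6):
    bot.grip(1-k*8.4/85,25); bot.movel(w(-16.5+4.2*k,-249,20.5),max_speed=40); rep(k)
bot.dwell(.1); look("l3"); cv2.imwrite("pics/sd3.png",imaging.capture("side"))
E
```

```text
mark 22.62 [ -16.64 -248.94] 0.997 1.7454564571380615 [ 0.7 -3.5 -2.2]
[366.38461538 214.07692308] [  13.05 -207.64]
1 23.19 [ -12.77 -249.1 ] 0.903 2.4945515720173717 [-2.  -4.4  1.9]
2 23.7 [  -8.8  -248.85] 0.803 2.3706493503414094 [-2.7 -5.1  1.1]
3 24.21 [  -4.58 -248.82] 0.706 2.263577939593233 [-1.8 -3.9 -0. ]
4 24.72 [  -0.33 -248.9 ] 0.607 2.3173450265312567 [-2.4 -3.7  0.5]
5 25.23 [   3.92 -248.95] 0.504 2.2921923061221605 [-1.8 -4.   1. ]
```

View pics/l3.png

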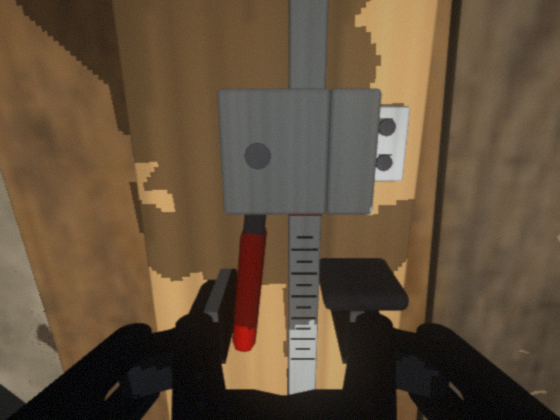

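```bash
python3 - <<'E'
from h import *
import pickle
for n,x,xr in (("l1",360,360),("l2",366,366),("l3",305,305)):
    m=pickle.load(open(n+".pkl","rb")); im=cv2.imread(f"pics/{n}.png")
    for r in range(200,224): print(n,r,im[r,x],j(ray(m,(x,r),54))[1],j(ray(m,(x,r),44))[1]) if 202<r<222 else 0
E
```

```text
l1 203 [88 88 87] -203.6 -206.37
l1 204 [80 80 81] -203.95 -206.75
l1 205 [87 91 87] -204.29 -207.12
l1 206 [112 117 113] -204.63 -207.49
l1 207 [137 138 135] -204.97 -207.87
l1 208 [128 129 140] -205.32 -208.25
l1 209 [ 77  79 137] -205.66 -208.62
l1 210 [ 31  35 139] -206.01 -209.0
l1 211 [ 31  34 149] -206.35 -209.38
l1 212 [ 29  31 148] -206.7 -209.75
l1 213 [ 24  29 147] -207.05 -210.13
l1 214 [ 31  34 147] -207.39 -210.51
l1 215 [ 55  60 146] -207.74 -210.89
l1 216 [107 110 143] -208.09 -211.28
l1 217 [133 136 141] -208.44 -211.66
l1 218 [132 135 133] -208.79 -212.04
l1 219 [102 105 103] -209.14 -212.42
l1 220 [88 92 90] -209.49 -212.81
l1 221 [90 90 89] -209.85 -213.19
l2 203 [93 94 93] -200.69 -203.46
l2 204 [91 90 88] -201.03 -203.83
l2 205 [95 96 96] -201.37 -204.2
l2 206 [94 95 93] -201.72 -204.58
l2 207 [95 96 95] -202.06 -204.96
l2 208 [90 92 92] -202.4 -205.33
l2 209 [92 94 93] -202.75 -205.71
l2 210 [93 95 95] -203.1 -206.09
l2 211 [93 93 94] -203.44 -206.47
l2 212 [85 86 85] -203.79 -206.85
l2 213 [73 75 93] -204.14 -207.23
l2 214 [ 59  61 123] -204.49 -207.61
l2 215 
[... 193 characters left out ...]
 167] -206.6 -209.91
l2 221 [160 164 159] -206.95 -210.3
l3 203 [94 96 96] -200.64 -203.41
l3 204 [94 96 95] -200.98 -203.79
l3 205 [ 98 101  97] -201.33 -204.16
l3 206 [96 97 96] -201.67 -204.54
l3 207 [96 96 94] -202.02 -204.91
l3 208 [94 94 94] -202.36 -205.29
l3 209 [94 95 95] -202.71 -205.67
l3 210 [96 98 96] -203.05 -206.05
l3 211 [92 92 91] -203.4 -206.42
l3 212 [89 91 92] -203.75 -206.8
l3 213 [73 78 80] -204.09 -207.18
l3 214 [51 53 81] -204.44 -207.56
l3 215 [52 56 91] -204.79 -207.95
l3 216 [80 82 88] -205.14 -208.33
l3 217 [95 96 93] -205.49 -208.71
l3 218 [87 89 90] -205.84 -209.1
l3 219 [91 93 92] -206.2 -209.48
l3 220 [94 96 93] -206.55 -209.87
l3 221 [89 90 90] -206.9 -210.25
```

The finger geometry puts the leg at about 59.4 mm, and the image methods give 57–60. I'll nudge +0.8 mm to centre it, then squeeze.

```bash
python3 - <<'E'
from h import *
def rep(tag):
    s=bot.get_state();print(tag,round(s["t"],2),j(s["tcp_pos"]),round(s["opening"],3),s["gripper_force"],s["contact_force"].round(1))
bot.movel(w(4.5,-248.2,20.5),max_speed=20); bot.dwell(.2); rep("a")
bot.grip(0.38,25); rep("b")
bot.grip(0.0,40); bot.dwell(.5); rep("c")
m,im=look("l4"); sd=imaging.capture("side"); sc=imaging.camera_model("side")
p=proj(sc,w(12,-100,40)).astype(int); print(p)
a=cv2.resize(sd[p[1]-75:p[1]+75,p[0]-67:p[0]+67],None,fx=3.7,fy=3.7,interpolation=cv2.INTER_CUBIC)[:560]
cv2.imwrite("pics/l4c.png",np.hstack([cv2.resize(im,(400,300)),cv2.resize(a,(390,300*1))]))
E
```

```text
a 25.88 [   3.92 -248.11] 0.509 2.237114757299423 [-2.4 -4.8 -0.7]
b 26.14 [   6.01 -248.5 ] 0.378 1.5904954075813293 [ 1.3 -3.2  4.3]
c 26.88 [   4.65 -248.56] 0.294 39.616053365170956 [-1.9 -3.9 11.5]
[277 271]
```

View pics/l4c.png

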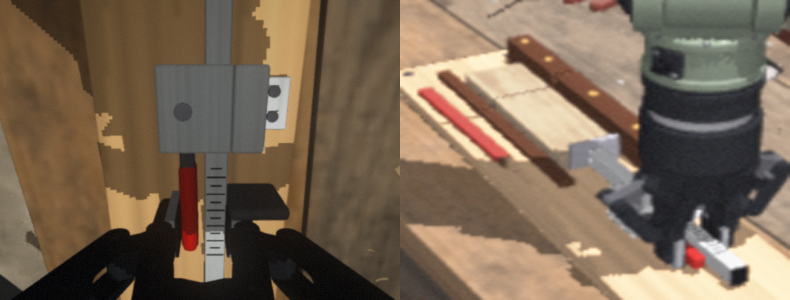

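The lever lies parallel to the leg and is shut, with 40 N grip. The plate backs the board. One numeric check of the board from the side camera before handing in.

```bash
python3 - <<'E'
from h import *
for n in ("side","scene"): print(n,lines(imaging.camera_model(n),imaging.capture(n)))
m=imaging.camera_model("side"); im=imaging.capture("side")
p,q=proj(m,w(-20,30,27)).astype(int),proj(m,w(12,30,38)).astype(int)
cv2.imwrite("pics/s5.png",cv2.resize(im[p[1]-40:p[1]+30,p[0]-40:p[0]+60],None,fx=7,fy=7,interpolation=cv2.INTER_CUBIC))
E
```

```text
side {'line': (np.float64(27.75), np.float32(-11.6)), 'lip': (np.float64(28.25), np.float32(-4.4)), 'fence': (np.float64(63.75), np.float32(-6.1))}
scene {'line': (np.float64(35.0), np.float32(-15.4)), 'lip': (np.float64(25.75), np.float32(-5.9)), 'fence': (np.float64(32.75), np.float32(-7.3))}
```

View pics/s5.png

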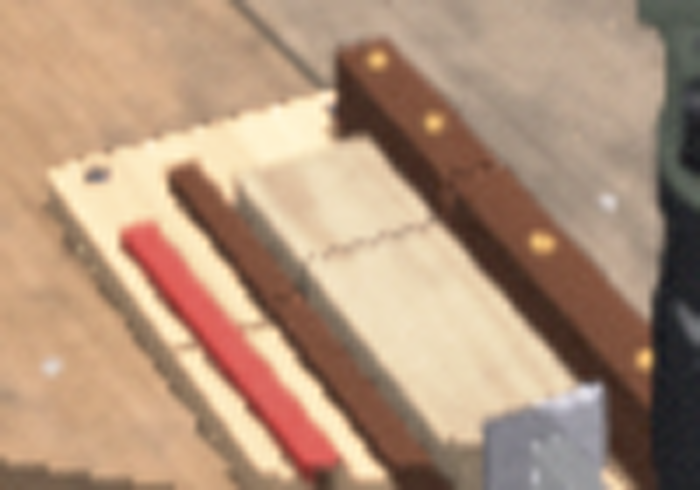

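The line sits level with the kerf: line 27.75 against lip kerf 28.25 in the side view, and it runs straight from the lip kerf (285,298) to the fence kerf (455,190). The plate sits at the board's end. Handing in.

```bash
python3 -c "
from bench import bot
print(bot.sign_off(), bot.get_state()['t'])"
```

```text
the job is handed in; nothing more can be done
the job is handed in; nothing more can be done
```

I handed the job in at about 27 s: the pencil line is within about 1 mm of the kerf, the leg is drawn to about 60 mm (57–60 by my different checks), and the lever looks fully shut with leg and lever held at 40 N; no verdict came back.

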